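Clamp the glued muddler

TASK

The beech muddler has split at its plain square end and there is fresh glue in the crack. Lay it down on the bench clamp's steel anvil, the same way up as it lies now, with the clamp's pad over the middle of the split (wind the pad up first if there is no room), then wind the crank down until the cork pad meets the wood and snug it by feel, about a quarter of a turn past first contact, no more. Leave it clamped like that, let go, and do not disturb the glass, the jigger, the dropper bottle or the lime.

Things in the scene. Friction and masses are not known exactly. Their poses are not given: they have to be found in the camera images.
- clamp: Benchtop screw clamp, fixed: beech foot board (x -110 to +125, y -52 to +52 mm in its frame, 26 mm high), dark cast C-frame. Origin on the worktop under the screw's vertical axis; z up; x points from throat to column, so the throat is open to -x and to both sides. Column with its bolted foot: x +62 to +114, 174 mm high, 36 mm wide (foot 76).
- anvil (a point): Top face of the clamp's steel anvil plate, straight under the screw, 30 mm above the worktop. The plate is flat and reaches, in the clamp's frame, x -105 to +45 mm and y -33 to +33 mm, so the whole muddler shaft can rest on it.
- clamp_boss (a point): Top middle of the round boss (42 mm in diameter, 124 to 175 mm above the worktop) through which the screw passes. From it the frame's upper arm, 36 mm wide, runs in the clamp's +x to the column; its underside is 141 mm above the worktop, lower close to the column.
- clamp_pad: Round pad at the screw's lower end, 40 mm in diameter, 29 mm high, steel above a 12 mm cork facing; origin at the middle of the cork's underside, z up; it does not turn. The cork pushes back with about 15 N per mm of squeeze (8 mm at most): about 45 N a quarter turn after contact. Well snugged is 15 to 90 N; above 140 N the joint is crushed.
- pad_face (a point): Middle of the cork's underside (the face that meets the work), on the screw's axis.
- clamp_crank (a joint): Crank angle, 0 to 22 rad; grows clockwise seen from above and lowers screw, crank and pad by 12 mm a turn. Cork over anvil, untouched: 50 mm - 1.91 mm x angle. At angle a the crank points from the axis to (-cos a, +sin a) in the clamp's x, y. Turning takes 0.2 N m (4.5 N at the grip), about 2 N more after a quarter turn of snugging; it stays where it is left.
- crank_grip (a point): Middle of the crank's black grip, upright and round, 21 mm in diameter, 40 mm high, spinning freely on its pin 45 mm from the screw's axis: pinch it from above and lead it round. The crank's arm lies under it, top 22 mm below this point. The point is 256 mm above the worktop at crank angle 0 and sinks 1.91 mm per rad.
- muddler: Beech muddler lying flat, 0.13 kg, 200 mm long: a square shaft 26 x 26 mm from y -70 to y +100 in its own frame, ending at +y in the plain square end (the split one), and a thin black tip 12 mm in diameter from y -70 to -100. Origin: on its underside, 13 mm below the shaft's centre line, half way along; z up; its weight is centred near y +15.
- muddler_split (a point): Middle of the glued split, inside the shaft, 30 mm in from the square end (y +70) and half way up. The split is a thin dark level line on both sides and on the end, from the square end 60 mm inwards.
- tumbler: Bystander: small clear glass, 46 mm in diameter, 59 mm high; origin under its middle.
- jigger: Bystander: brass double-cone jigger, 44 mm in diameter, 97 mm high, standing; origin under its middle.
- bitters_bottle: Bystander: small brown dropper bottle, 34 mm in diameter, 102 mm high, standing; origin under its middle.
- lime: Bystander: a whole lime, 47 x 59 mm, 44 mm high; origin under its middle.

How it is judged:
On the way:
1. the muddler's split end lies flat on the anvil under the pad, which does not press on it yet (horizontal distance between muddler_split and pad_face below 0.02 m and angle between muddler's own z axis and vertical below 0.12 rad and z of muddler in the frame of clamp between 0.022 and 0.038 m and contact force between clamp_pad and muddler below 5 N), for 0.2 s.
At the end, for the whole second after the job is handed in: The muddler lies flat on the anvil (within 0.12 rad, the split level), the pad's middle within 20 mm of the split's middle, seen from above; the pad presses on the muddler with 15 to 90 N and stays so, everything at rest and let go (horizontal distance between muddler_split and pad_face below 0.02 m and angle between muddler's own z axis and vertical below 0.12 rad and z of muddler in the frame of clamp between 0.022 and 0.038 m and contact force between clamp_pad and muddler between 15 and 90 N and linear speed of muddler below 0.01 m/s and velocity of joint clamp_crank below 0.05 rad/s); the robot touches nothing.
It fails at once if the clamp was overtightened (pad on muddler above 140 N) (contact force between clamp_pad and muddler above 140 N).
It fails at once if the tumbler was shifted by more than 20 mm or tipped (distance of tumbler from where it was at the start of the episode above 0.02 m or angle between tumbler's own z axis and vertical above 0.3 rad).
It fails at once if the jigger was shifted by more than 20 mm or tipped (distance of jigger from where it was at the start of the episode above 0.02 m or angle between jigger's own z axis and vertical above 0.3 rad).
It fails at once if the bitters bottle was shifted by more than 20 mm or tipped (distance of bitters_bottle from where it was at the start of the episode above 0.02 m or angle between bitters_bottle's own z axis and vertical above 0.3 rad).
It fails at once if the lime was shifted by more than 20 mm or tipped (distance of lime from where it was at the start of the episode above 0.02 m).
It also fails if it takes over 72 s, if anything falls off the work surface, if the arm or the gripper's body presses on something with over 40 N, if the wrist force passes 120 N, or if a joint passes its speed limit or range.

ROBOT

A 7-joint arm with a two-finger parallel gripper is mounted at the origin on a cart in front of the work surface, level with it; the furniture and walls round the work are solid. World frame = base frame: x ahead of the robot, y to its left, z up, the work surface at z = 0. Lengths are in m, angles in rad, forces in N, time in s.
With the tool pointing down it reaches from about 0.4 to 0.9 m from the base axis. Payload 5.6 kg.
Tool frame: the origin (TCP) lies between the finger pads; the fingertips stand arm.tcp_to_tips ahead of it and the grasp point (between the pads) lies 11 mm behind it (arm.tcp_to_tips is the distance from the TCP to the fingertips, in m); z points along the fingers, y is the line along which they close (so a half turn about z gives the same grasp; the last joint's range is limited). The gripper opens to 92 mm and grips with 3 to 60 N. Pads are 20 mm wide; open, the fingers measure 128 mm over their backs; the gripper's body (75 mm by 189 mm) begins 69 mm behind the grasp point.
Start: joints at [-1.244, 0.468, -0.012, 1.603, 0.006, 1.071, -0.056], TCP at [0.235, 0.606, 0.223] pointing down, gripper open.
Joint ranges: [-2.53, 2.53], [-0.31, 2.02], [-1.57, 1.55], [0.28, 2.44], [-1.29, 4.43], [0.15, 1.84], [-2.92, 2.92]. Speed limits (rad/s): [2.57, 2.57, 3.14, 3.14, 3.14, 3.14, 3.14].

INTERFACE

Orientations are given as a unit quaternion [x, y, z, w].
In Python, from cell import arm gives the robot as it stands.
- The arm moves only by the shell command python3 -m pendant 'ROWS' [FORCE]. ROWS is a JSON object of lists of equal length, an entry for each row: "delta_rot": the turn, a rotation vector about the tool's x, y, z in degrees, a list of three; "dp": the shift along the tool's x, y, z in m, a list of three; "claw": the finger opening in m, from 0 to 0.0919. A call has 1 to 20 rows; each row is the pose to reach, as a shift and turn from the pose commanded when the call began, along the tool's axes at that moment; what a row does not reach only later rows make up. A row lasts 1/12 s, in which the tool goes at most 41.7 mm and 7.16 degrees, less where a joint would pass 70% of its speed; a pose out of reach is approached as far as the arm can. A call with a gripper value outside its range is refused whole. The fingers move at their own pace and stop on an object; FORCE is the grip in N (left out, the last holds). Time passes only in rows, so rows that repeat a pose let the fingers close. It gives the time, the measured TCP pose, the force, the opening and the grip force at its end, in the units of the state.
- arm.read_state(): the state, without advancing time (a new reading comes with each control period).
- arm.grab_frame(name): name is "scene" or "top" or "wrist"; returns the picture (400x640x3 uint8, blue, green, red); there is no depth.
- arm.calibration(name): a dict with "K" (3x3 intrinsics, pixels), "R" (3x3) and "t" (3): a world point X has camera coordinates R X + t. Camera axes: x right, y down, z forward; pixel columns grow to the right and rows downward; lengths in m; the calibration is good to about 2 mm. A picture is of the moment at which its call begins: read the wrist's pose just before it. calibration takes no time and is no camera call; for the wrist camera it gives the pose at the moment of the call.
- arm.finish_job(): hands the job in; it is judged then, once.
The state is a dict: "t": time; "joint_pos": joint angles; "joint_velocities": joint speeds; "joint_torque": joint torques, N m; "position": TCP position; "orientation": TCP orientation; "force": force on the tool from outside, world axes, zero at the start; "moment": the same for the moment, N m; "width": opening from 0.0 (shut) to 1.0 (fully open); "gripper_force": force on a finger pad.
Only numpy, scipy, OpenCV 4.12 (cv2) and the standard library are available. Lean on these libraries where they do the work, as an engineer would, in place of code of your own. Each camera call takes 0.05 s, during which the arm holds its last target. There are 200 camera calls.

## Working session

There is one attempt and no reset: what is moved stays moved. The work goes in short steps, Python scripts to look and compute and a shell command to move; the robot and the scene stay as the last step left them, time stands still between calls to the robot, and variables do not carry over. Pictures are saved under pics/ and viewed, at most 10 in all, crops included, and the job is handed in when it is done.

```bash
mkdir -p pics; ls
python3 - <<'E'
from cell import arm
import cv2
print(arm.read_state(), arm.tcp_to_tips)
for n in("scene","top"):
    cv2.imwrite(f"pics/{n}0.png",arm.grab_frame(n)); c=arm.calibration(n); print(n,c)
E
```

```text
pics
{'t': 0.0, 'joint_pos': array([-1.24400573,  0.46837354, -0.01161231,  1.60361964,  0.00600061,
        1.07135442, -0.05630597]), 'joint_velocities': array([-0.00075093,  0.00069356, -0.00074599, -0.0012169 , -0.000127  ,
        0.00203507, -0.00080494]), 'joint_torque': array([-6.88449090e-04, -5.20568204e+01, -1.29138332e-02, -2.43747282e+01,
       -5.66909811e-02,  1.70621095e-02,  1.51059139e-04]), 'position': array([0.23478095, 0.60552077, 0.22164433]), 'orientation': array([ 1.83873629e-01,  9.82949515e-01, -8.54343014e-04, -1.00129059e-04]), 'force': array([-0.37162713,  0.15655548,  0.8284807 ]), 'moment': array([ 0.02162715, -0.06722027,  0.01076835]), 'gripper_force': 0.0, 'width': 0.9996714502747431} 0.008
scene {'K': array([[395.4428948 ,   0.        , 317.64559428],
       [  0.        , 395.4428948 , 201.67483764],
       [  0.        ,   0.        ,   1.        ]]), 'R': array([[ 0.68215431, -0.73096334, -0.01892353],
       [-0.50570622, -0.45292993, -0.73424498],
       [ 0.52813513,  0.51043812, -0.67862081]]), 't': array([-0.38425614,  0.32621541,  0.84494557])}
top {'K': array([[364.32553809,   0.        , 317.19729182],
       [  0.        , 364.32553809, 197.70948208],
       [  0.        ,   0.        ,   1.        ]]), 'R': array([[ 0.08597309, -0.99628889,  0.00413323],
       [-0.97473807, -0.08497032, -0.20655687],
       [ 0.20614151,  0.01372951, -0.97842587]]), 't': array([-0.1221008 ,  0.48967416,  1.13713477])}
```

View pics/scene0.png

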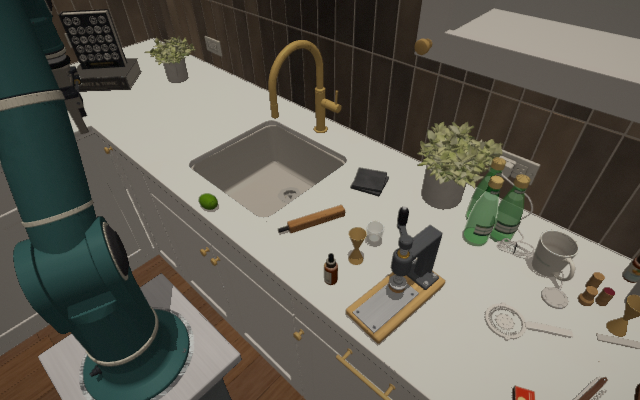

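View pics/top0.png

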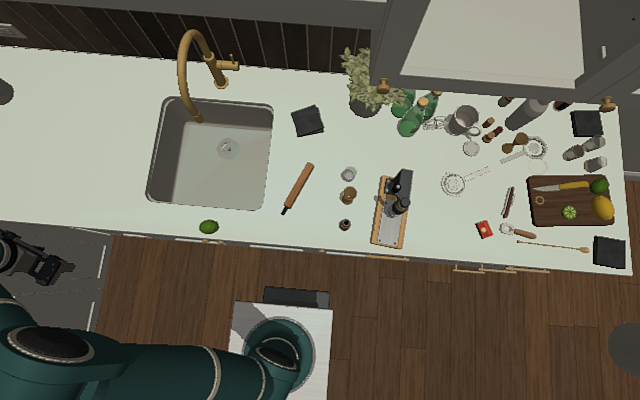

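The muddler is near scene px (315,219) and top (298,188), with its black tip toward the robot and the lime. The clamp is near top (392,210), throat toward the robot. The crank is swung back, with its grip at scene (403,215). Next I'll enlarge crops to get accurate pixels.

Run:
```python
import cv2,numpy as np
s=cv2.imread("pics/scene0.png");t=cv2.imread("pics/top0.png")
a=cv2.resize(s[190:345,270:450],None,fx=4.4,fy=3.85,interpolation=cv2.INTER_CUBIC)
a=cv2.resize(s[195:345,270:450],(720,600),interpolation=cv2.INTER_CUBIC)
b=cv2.resize(t[150:260,275:420],(580*800//580,600*1),interpolation=cv2.INTER_CUBIC)
b=cv2.resize(t[150:255,275:415],(800,600),interpolation=cv2.INTER_CUBIC)
cv2.imwrite("pics/s1.png",a);cv2.imwrite("pics/t1.png",b)
```

```text
(no output)
```

View pics/s1.png

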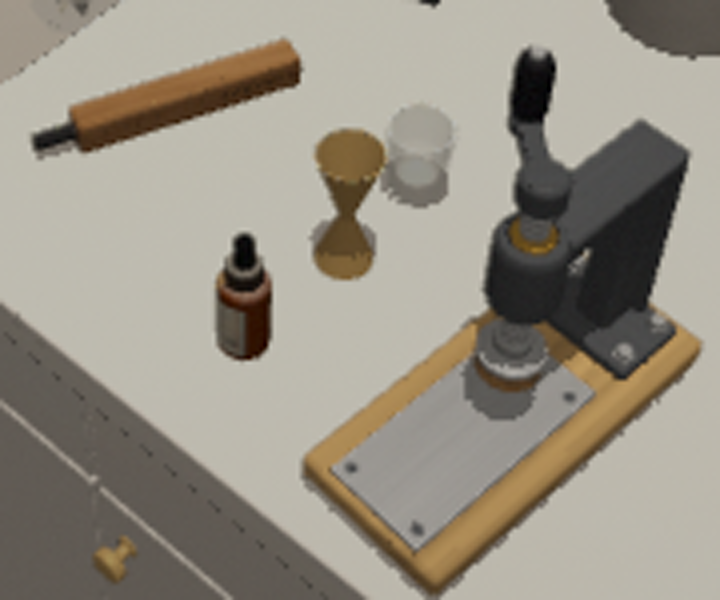

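View pics/t1.png

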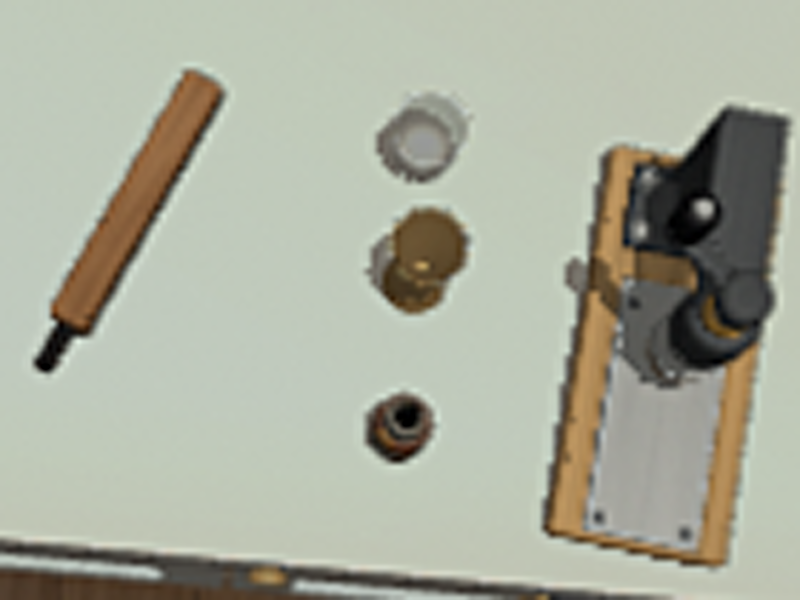

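Shaft and board corners are clear in both crops, and the crank grip is at s1 (533,86) and t1 (697,217). The cork sits at s1 (510,375). I'll fit the poses next.

```bash
cat > h.py <<'E'
import numpy as np
from cell import arm
from scipy.optimize import least_squares
from scipy.spatial.transform import Rotation as Ro
cal={n:arm.calibration(n) for n in("scene","top")}
sc={"scene":(4,270,195),"top":(40/7,275,150)}
def proj(n,X,c=None):
    c=c or cal[n]; p=c["K"]@(c["R"]@X+c["t"]); return p[:2]/p[2]
def px(n,u,v): s,a,b=sc[n]; return np.array([a+(u+.5)/s-.5,b+(v+.5)/s-.5])
def W(p,m):
    c,s=np.cos(p[2]),np.sin(p[2]); return np.array([p[0]+c*m[0]-s*m[1],p[1]+s*m[0]+c*m[1],m[2]])
def fit(obs,p0):
    f=lambda p:np.concatenate([proj(n,W(p,np.array(m)/1000))-px(n,*uv) for n,m,uv in obs])
    r=least_squares(f,p0,loss="soft_l1"); return r.x,r.fun.reshape(-1,2)
E
python3 - <<'E'
from h import *
S,T="scene","top"
clamp=[(S,(-110,52,26),(306,462)),(S,(-110,-52,26),(437,574)),(S,(125,-52,26),(700,345)),(S,(-105,33,30),(330,470)),(S,(-105,-33,30),(415,550)),(S,(45,-33,30),(595,395)),
(T,(-105,33,30),(583,528)),(T,(-105,-33,30),(697,550)),(T,(-110,52,26),(548,530)),(T,(-110,-52,26),(723,563)),(T,(125,52,26),(610,148))]
mud=[(S,(-13,-70,26),(72,106)),(S,(13,-70,26),(84,126)),(S,(-13,100,26),(288,40)),(S,(13,100,26),(300,60)),(S,(0,-100,13),(36,142)),
(T,(-13,100,26),(187,70)),(T,(13,100,26),(224,95)),(T,(-13,-70,26),(55,305)),(T,(13,-70,26),(90,330)),(T,(0,-100,13),(45,366))]
pc,r=fit(clamp,[.5,-.2,0]);print("clamp",pc,"\n",r.round(1).tolist())
pm,r=fit(mud,[.6,.1,-1.8]);print("mud",pm,"\n",r.round(1).tolist())
g=lambda a:np.array([-.045*np.cos(a),.045*np.sin(a),.256-.00191*a])
f=lambda q:np.concatenate([proj(S,W(pc,g(q[0])))-px(S,533,86),proj(T,W(pc,g(q[0])))-px(T,697,217)])
for a0 in np.arange(1,22,2):
    q=least_squares(f,[a0]); print(q.x,q.cost,q.fun.round(1))
# pad underside bottom centre
for a in (0,5,10): print(a,[(proj(n,W(pc,[0,0,.08-.00191*a]))-px(n,0,0))*sc[n][0] for n in(S,T)])
# bystanders: base px
for nm,n,uv,z in[("tumb",S,(414,188),0),("jig",S,(344,262),0),("bot",S,(245,342),0),("tumbT",T,(414,148),.03),("jigT",T,(430,248),.097),("botT",T,(405,412),.102)]:
    print(nm,least_squares(lambda p:proj(n,np.array([p[0],p[1],z]))-px(n,*uv),[.5,0]).x)
c=cal["top"]; print("lime",least_squares(lambda p:proj("top",np.array([p[0],p[1],.02]))-[209,227],[.5,0]).x)
E
```

```text
clamp [ 0.47320987 -0.32693199 -0.10514268] 
 [[-1.8, -1.6], [-0.2, 2.9], [1.5, -1.3], [-0.2, -0.3], [0.5, 0.2], [0.3, -0.9], [-0.1, 0.4], [0.1, 0.4], [-0.2, 0.5], [0.8, 0.9], [0.1, -1.1]]
mud [ 0.53208108 -0.008034   -1.98394332] 
 [[-0.8, -0.2], [-0.6, 1.1], [0.5, -1.0], [1.6, -0.3], [-0.2, 0.5], [0.6, -1.0], [0.8, -1.9], [-1.1, 0.9], [-0.4, 0.2], [-0.1, 0.5]]
[2.22082329] 10.66359344763275 [-0.2 -4.6 -0.2 -0.4]
[2.22082589] 10.663593448666342 [-0.2 -4.6 -0.2 -0.4]
[8.56083871] 0.19416627654802607 [ 0.3 -0.3 -0.4  0.1]
[8.56083872] 0.19416627654807186 [ 0.3 -0.3 -0.4  0.1]
[8.56083872] 0.19416627654806384 [ 0.3 -0.3 -0.4  0.1]
[8.56083872] 0.19416627654805066 [ 0.3 -0.3 -0.4  0.1]
[14.89043443] 8.144736549818218 [ 0.5  3.9 -0.8  0.6]
[14.89043355] 8.144736549841847 [ 0.5  3.9 -0.8  0.6]
[14.8904337] 8.144736549791938 [ 0.5  3.9 -0.8  0.6]
[21.21207033] 33.8682176284513 [ 0.6  8.  -1.2  1.3]
[21.21206841] 33.86821762424239 [ 0.6  8.  -1.2  1.3]
0 [array([510.73269491, 347.2850641 ]), array([685.60657969, 346.68440255])]
5 [array([508.71121402, 357.53698575]), array([681.97833588, 349.64388165])]
10 [array([506.71928426, 367.63903909]), array([678.40801443, 352.55611476])]
tumb [ 0.59165029 -0.17822771]
jig [ 0.51072016 -0.18323706]
bot [ 0.42095092 -0.17754083]
tumbT [ 0.58780304 -0.17254565]
jigT [ 0.51281044 -0.18090557]
botT [ 0.4201213  -0.17321623]
lime [0.37595389 0.26729595]
```

```bash
cat >> h.py <<'E'
pc=np.array([ 0.47320987,-0.32693199,-0.10514268]); pm=np.array([0.53208108,-0.008034,-1.98394332])
def go(p,ang):
    "dp (tool axes) and delta_rot to bring TCP to p, pointing down, closing line at ang deg"
    s=arm.read_state(); R=Ro.from_quat(s["orientation"])
    y=np.array([np.cos(np.radians(ang)),np.sin(np.radians(ang)),0]); z=np.array([0,0,-1.])
    best=min((Ro.from_matrix(np.c_[np.cross(k*y,z),k*y,z]) for k in(1,-1)),key=lambda q:(R.inv()*q).magnitude())
    print("dp",R.inv().apply(np.array(p)-s["position"]).round(4),"rot",np.degrees((R.inv()*best).as_rotvec()).round(2),"t",round(s["t"],2))
E
python3 -c "
from h import *
m=W(pm,[0,-.01,0]); a=np.degrees(pm[2]); go([m[0],m[1],.13],a); go([m[0],m[1],.013],a)"
```

```text
dp [-0.489  -0.4641  0.0925] rot [-0.09  0.01  2.48] t 0.1
dp [-0.489  -0.4639  0.2095] rot [-0.09  0.01  2.48] t 0.1
```

```bash
python3 -m pendant '{"dp":[[-0.03,-0.03,0],[-0.06,-0.06,0],[-0.09,-0.085,0],[-0.12,-0.11,0],[-0.15,-0.14,0],[-0.18,-0.17,0],[-0.21,-0.2,0],[-0.24,-0.23,0.01],[-0.27,-0.26,0.02],[-0.3,-0.285,0.03],[-0.33,-0.31,0.04],[-0.36,-0.34,0.05],[-0.39,-0.37,0.06],[-0.42,-0.4,0.07],[-0.45,-0.43,0.08],[-0.475,-0.45,0.0925],[-0.489,-0.464,0.0925],[-0.489,-0.464,0.0925],[-0.489,-0.464,0.0925],[-0.489,-0.464,0.0925]],"delta_rot":[[0,0,0],[0,0,0],[0,0,0],[0,0,0],[0,0,0],[0,0,0],[0,0,0],[0,0,0],[0,0,1],[0,0,1],[0,0,1],[0,0,2],[0,0,2],[0,0,2],[0,0,2.5],[0,0,2.5],[0,0,2.5],[0,0,2.5],[0,0,2.5],[0,0,2.5]],"claw":[0.09,0.09,0.09,0.09,0.09,0.09,0.09,0.09,0.09,0.09,0.09,0.09,0.09,0.09,0.09,0.09,0.09,0.09,0.09,0.09]}' 40; python3 -c "
from h import *
import cv2
m=W(pm,[0,-.01,0]); a=np.degrees(pm[2]); go([m[0],m[1],.013],a)
c=arm.calibration('wrist'); cv2.imwrite('pics/w1.png',arm.grab_frame('wrist'))
for q in ([-13,100,26],[13,100,26],[-13,-70,26],[13,-70,26]): print(proj('w',W(pm,np.array(q)/1e3),c))"
```

```text
t: 1.77
position: [0.5226, -0.0023, 0.1299]
orientation: [0.205, 0.979, 0.0, -0.001]
force: [0.5, 0.8, 0.6]
width: 0.978
gripper_force: 0.0
dp [-0.0011 -0.0015  0.1168] rot [ 0.01 -0.06  0.03] t 1.77
[336.21225183 318.5300238 ]
[307.50018765 318.50888043]
[338.45971633 127.09481308]
[304.77885103 127.08283649]
```

View pics/w1.png

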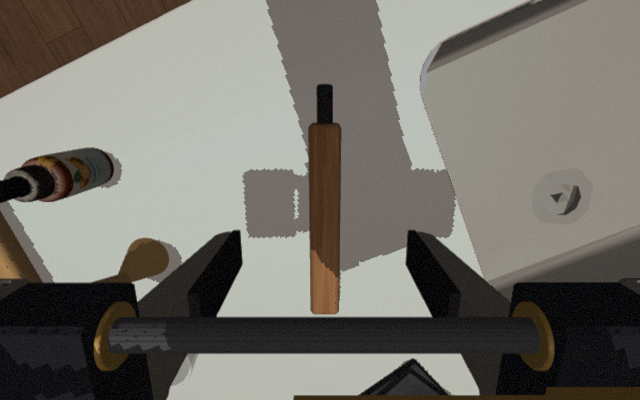

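The wrist view matches the fit within about 3 mm: shaft from (324,124) to (325,313), between the fingers. Now I'll descend and grip.

```bash
python3 -m pendant '{"dp":[[0,0,0.03],[-0.001,0,0.06],[-0.001,0,0.09],[-0.001,0,0.11],[-0.001,0,0.1165],[-0.001,0,0.1165],[-0.001,0,0.1165],[-0.001,0,0.1165],[-0.001,0,0.1165],[-0.001,0,0.1165],[-0.001,0,0.1165],[-0.001,0,0.1165],[-0.001,0,0.1165],[-0.001,0,0.1165]],"claw":[0.09,0.09,0.09,0.09,0.09,0.09,0.02,0.015,0.015,0.015,0.015,0.015,0.015,0.015]}' 40
```

```text
$: bad value
```

```bash
python3 -m pendant '{"dp":[[0,0,0.03],[-0.001,0,0.06],[-0.001,0,0.09],[-0.001,0,0.11],[-0.001,0,0.1165],[-0.001,0,0.1165],[-0.001,0,0.1165],[-0.001,0,0.1165],[-0.001,0,0.1165],[-0.001,0,0.1165],[-0.001,0,0.1165],[-0.001,0,0.1165],[-0.001,0,0.1165],[-0.001,0,0.1165]],"delta_rot":[[0,0,0],[0,0,0],[0,0,0],[0,0,0],[0,0,0],[0,0,0],[0,0,0],[0,0,0],[0,0,0],[0,0,0],[0,0,0],[0,0,0],[0,0,0],[0,0,0]],"claw":[0.09,0.09,0.09,0.09,0.09,0.09,0.02,0.015,0.015,0.015,0.015,0.015,0.015,0.015]}' 40
```

```text
t: 2.98
position: [0.5241, -0.0038, 0.0137]
orientation: [0.205, 0.979, 0.0, 0.0]
force: [0.3, -0.5, -0.1]
width: 0.418
gripper_force: 0.0
```

```bash
python3 -m pendant '{"dp":[[0,0,0],[0,0,0],[0,0,0],[0,0,0],[0,0,0],[0,0,0],[0,0,-0.005],[0,0,-0.02],[0,0,-0.05],[0,0,-0.08],[0,0,-0.11],[0,0,-0.14],[0,0,-0.145],[0,0,-0.145],[0,0,-0.145]],"delta_rot":[[0,0,0],[0,0,0],[0,0,0],[0,0,0],[0,0,0],[0,0,0],[0,0,0],[0,0,0],[0,0,0],[0,0,0],[0,0,0],[0,0,0],[0,0,0],[0,0,0],[0,0,0]],"claw":[0.015,0.015,0.015,0.015,0.015,0.015,0.015,0.015,0.015,0.015,0.015,0.015,0.015,0.015,0.015]}' 40; python3 -c "
from h import *
s=arm.read_state();print(s['moment'],s['force'])
g=W(pc,[-.145,0,0]); a=np.degrees(pc[2])+90; go([g[0],g[1],.158],a)"
```

```text
t: 4.23
position: [0.5235, -0.0036, 0.1581]
orientation: [0.205, 0.979, 0.0, -0.0]
force: [0.5, 0.7, -2.0]
width: 0.279
gripper_force: 40.0
[0.02867365 0.05025684 0.02464908] [ 0.48319767  0.6903465  -1.95221783]
dp [ 5.430e-02 -3.602e-01  2.000e-04] rot [ -0.    -0.04 -17.66] t 4.23
```

```bash
python3 -m pendant '{"dp":[[0.015,-0.02,0],[0.03,-0.045,0],[0.045,-0.07,0],[0.06,-0.1,0],[0.07,-0.13,0],[0.075,-0.16,0],[0.075,-0.19,0],[0.075,-0.22,0],[0.075,-0.25,0],[0.07,-0.28,0],[0.065,-0.31,0],[0.06,-0.335,0],[0.054,-0.352,0],[0.054,-0.36,0],[0.054,-0.36,0],[0.054,-0.36,0],[0.054,-0.36,0]],"delta_rot":[[0,0,-1],[0,0,-3],[0,0,-5],[0,0,-7],[0,0,-9],[0,0,-11],[0,0,-13],[0,0,-15],[0,0,-17.7],[0,0,-17.7],[0,0,-17.7],[0,0,-17.7],[0,0,-17.7],[0,0,-17.7],[0,0,-17.7],[0,0,-17.7],[0,0,-17.7]],"claw":[0.015,0.015,0.015,0.015,0.015,0.015,0.015,0.015,0.015,0.015,0.015,0.015,0.015,0.015,0.015,0.015,0.015]}' 40; python3 -c "
from h import *
import cv2
s=arm.read_state();print(s['moment'],s['force'])
g=W(pc,[-.145,0,0]); a=np.degrees(pc[2])+90; go([g[0],g[1],.0475],a)
im=arm.grab_frame('scene'); cv2.imwrite('pics/s2.png',cv2.resize(im[195:345,270:470],(800,600),interpolation=cv2.INTER_CUBIC))"
```

```text
t: 5.65
position: [0.3298, -0.31, 0.1578]
orientation: [0.051, 0.999, 0.001, -0.001]
force: [-0.1, 0.2, -0.6]
width: 0.279
gripper_force: 40.0
[0.08073764 0.04314567 0.02257976] [-0.14327813  0.18753838 -0.64378466]
dp [ 0.0005 -0.0019  0.1103] rot [ 0.09 -0.09  0.12] t 5.65
```

View pics/s2.png

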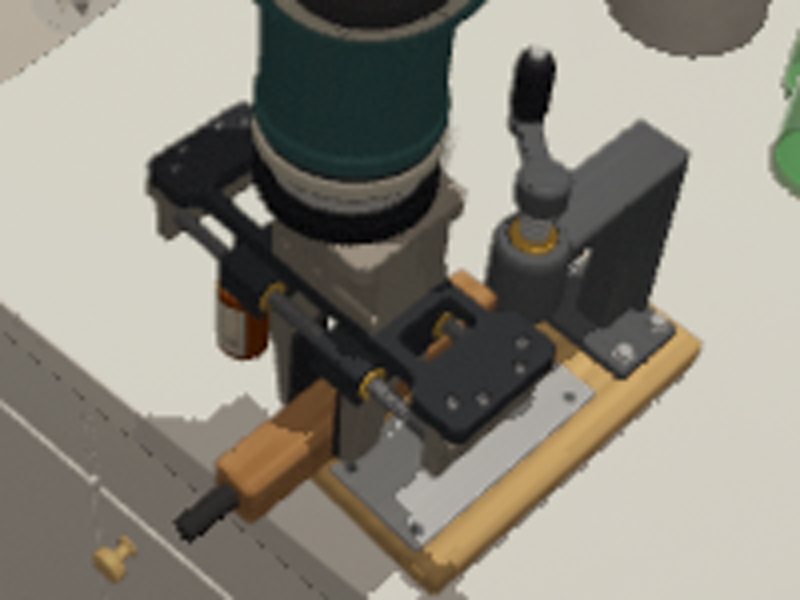

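The muddler is held level above the anvil: tip at (186,528), square end at (462,270)-(497,300), boss clear. I'll check the tilt numerically.

Run:
```python
from h import *
sc["scene"]=(4,270,195)
s=arm.read_state(); p=s["position"]; u=np.array([np.cos(pc[2]),np.sin(pc[2]),0]); v=np.array([-u[1],u[0],0])
z=p[2]-.0137
obs=[((0,-100,13),(186,528)),((13,-70,26),(245,485)),((-13,-70,26),(219,460)),((-13,100,26),(462,271)),((13,100,26),(497,300))]
def f(q):  # along offset of origin from TCP, pitch
    r=[]
    for m,uv in obs:
        m=np.array(m)/1e3; d=m[1]+q[0]; h=m[2]-.013
        X=p*[1,1,0]+u*(d*np.cos(q[1])-h*np.sin(q[1]))-v*(m[0]-q[2])+np.array([0,0,z+.013+d*np.sin(q[1])+h*np.cos(q[1])])
        r.append(proj("scene",X)-px("scene",*uv))
    return np.concatenate(r)
r=least_squares(f,[.008,0,0]);print(r.x,r.fun.reshape(-1,2).round(1).tolist())
```

```text
[ 0.00754391 -0.05427001 -0.00050733] [[-1.2, -0.3], [1.7, 1.7], [-1.5, -1.6], [0.1, -0.2], [1.1, 0.1]]
```

```bash
python3 -m pendant '{"dp":[[0,-0.001,0.02],[0,-0.002,0.05],[0,-0.002,0.08],[0,-0.002,0.1],[0,-0.002,0.107],[0,-0.002,0.11],[0,-0.002,0.112],[0,-0.002,0.1138],[0,-0.002,0.1138],[0,-0.002,0.1138],[0,-0.002,0.1138],[0,-0.002,0.1125],[0,-0.002,0.111],[0,-0.002,0.111],[0,-0.002,0.111]],"delta_rot":[[0,0,0],[0,0,0],[0,0,0],[0,0,0],[0,0,0],[0,0,0],[0,0,0],[0,0,0],[0,0,0],[0,0,0],[0,0,0],[0,0,0],[0,0,0],[0,0,0],[0,0,0]],"claw":[0.015,0.015,0.015,0.015,0.015,0.015,0.015,0.015,0.015,0.015,0.015,0.015,0.015,0.015,0.015]}' 40; python3 -c "
from h import *
import cv2
s=arm.read_state();print(s['moment'],s['force'])
g=W(pc,[-.0775,0,0]); a=np.degrees(pc[2])+90; go([g[0],g[1],.0465],a)
im=arm.grab_frame('scene'); cv2.imwrite('pics/s3.png',cv2.resize(im[225:345,330:490],(800,600),interpolation=cv2.INTER_CUBIC))"
```

```text
t: 6.95
position: [0.3299, -0.3138, 0.0478]
orientation: [0.052, 0.999, -0.0, 0.0]
force: [-0.1, 0.6, -1.2]
width: 0.28
gripper_force: 40.0
[0.00511352 0.00337253 0.04522623] [-0.14464511  0.57104595 -1.15969053]
dp [-0.0664  0.0019  0.0014] rot [-0.01  0.03  0.03] t 6.95
```

View pics/s3.png

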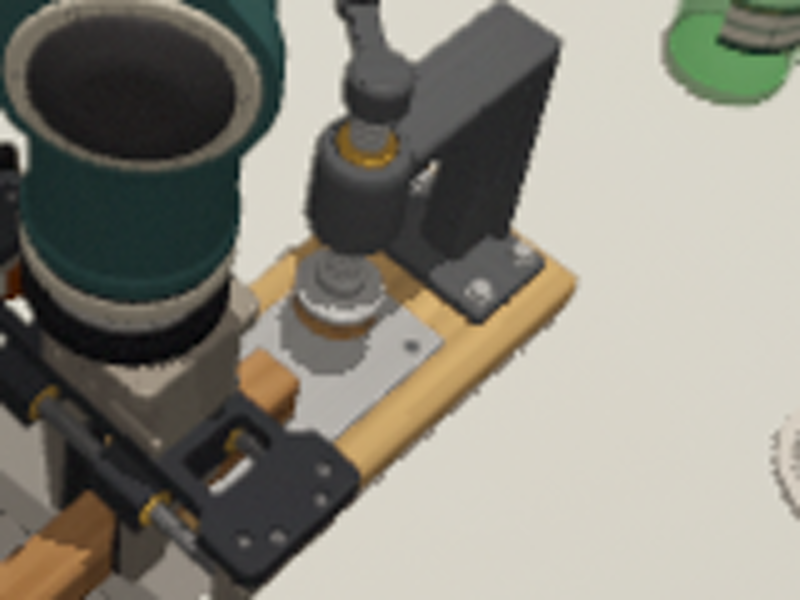

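The square end at s3 (270-298,352-415) stands clear in front of the pad (340,300), pointing at it. I'll advance about 67 mm.

```bash
python3 -m pendant '{"dp":[[-0.005,0.001,0.001],[-0.01,0.002,0.001],[-0.016,0.002,0.001],[-0.022,0.002,0.001],[-0.028,0.002,0.001],[-0.034,0.002,0.001],[-0.04,0.002,0.001],[-0.046,0.002,0.001],[-0.052,0.002,0.001],[-0.058,0.002,0.001],[-0.063,0.002,0.001],[-0.0665,0.002,0.001],[-0.0665,0.002,0.001],[-0.0665,0.002,0.001]],"delta_rot":[[0,0,0],[0,0,0],[0,0,0],[0,0,0],[0,0,0],[0,0,0],[0,0,0],[0,0,0],[0,0,0],[0,0,0],[0,0,0],[0,0,0],[0,0,0],[0,0,0]],"claw":[0.015,0.015,0.015,0.015,0.015,0.015,0.015,0.015,0.015,0.015,0.015,0.015,0.015,0.015]}' 40; python3 -c "
from h import *
import cv2
s=arm.read_state();print(s['moment'],s['force'])
g=W(pc,[-.0775,0,0]); a=np.degrees(pc[2])+90; go([g[0],g[1],.044],a)"
```

```text
t: 8.17
position: [0.3961, -0.3186, 0.0465]
orientation: [0.052, 0.999, 0.0, -0.0]
force: [-0.2, 0.4, -1.5]
width: 0.28
gripper_force: 40.0
[0.05423151 0.02622721 0.01642909] [-0.2101667   0.4029557  -1.45401547]
dp [-0.0001 -0.0002  0.0025] rot [ 0.01 -0.01  0.04] t 8.17
```

```bash
python3 -m pendant '{"dp":[[0,0,0.0015],[0,0,0.0027],[0,0,0.0027],[0,0,0.0027],[0,0,0.0027],[0,0,0.0027],[0,0,0.0027],[0,0,0.0027],[0,0,0.0027],[0,0,-0.01],[0,0,-0.035],[0.01,0,-0.07],[0.03,0,-0.1],[0.05,0,-0.14],[0.05,0,-0.18],[0.05,0,-0.21],[0.05,0,-0.235],[0.05,0,-0.235],[0.05,0,-0.235]],"delta_rot":[[0,0,0],[0,0,0],[0,0,0],[0,0,0],[0,0,0],[0,0,0],[0,0,0],[0,0,0],[0,0,0],[0,0,0],[0,0,0],[0,0,0],[0,0,0],[0,0,0],[0,0,0],[0,0,0],[0,0,0],[0,0,0],[0,0,0]],"claw":[0.015,0.015,0.015,0.015,0.045,0.05,0.05,0.05,0.05,0.05,0.05,0.05,0.05,0.05,0.05,0.05,0.05,0.05,0.05]}' 40; python3 -c "
from h import *
import cv2
im=arm.grab_frame('scene'); t=arm.grab_frame('top')
a=cv2.resize(im[195:345,330:450],(480,600),interpolation=cv2.INTER_CUBIC)
b=cv2.resize(t[165:255,365:412],(313,600),interpolation=cv2.INTER_CUBIC)
cv2.imwrite('pics/s4.png',np.hstack([a,b]))"
```

```text
t: 9.75
position: [0.3469, -0.3137, 0.2827]
orientation: [0.052, 0.999, -0.0, 0.002]
force: [-1.0, -0.6, -0.7]
width: 0.545
gripper_force: 0.0
```

View pics/s4.png

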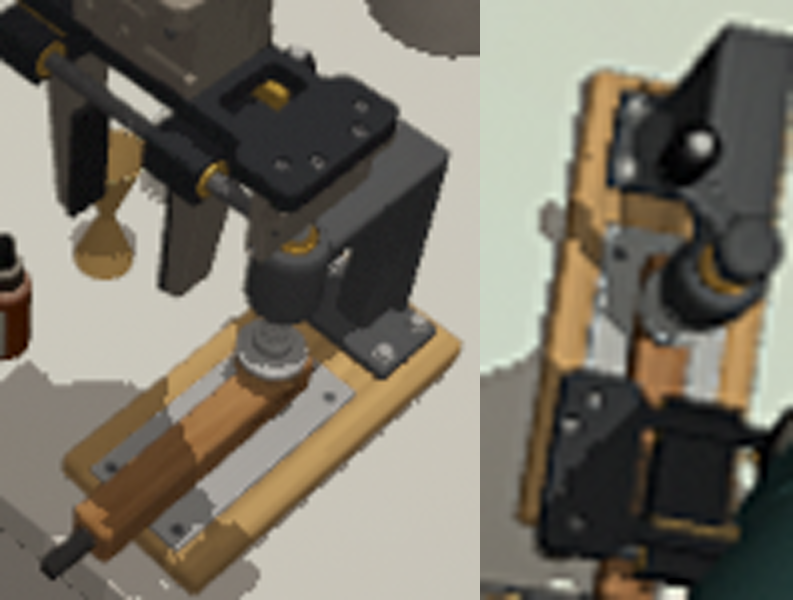

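The muddler lies flat and centred under the pad: square end under the cork at (270,360), tip at (50,568). The pad is not yet pressing. Now for the crank.

```bash
cat >> h.py <<'E'
def grip(a): return W(pc,[-.045*np.cos(a),.045*np.sin(a),.256-.00191*a-.005])
def ang():
    p=arm.read_state()["position"]-W(pc,[0,0,0]); c,s=np.cos(pc[2]),np.sin(pc[2]); x,y=c*p[0]+s*p[1],-s*p[0]+c*p[1]
    return np.arctan2(y,-x)%(2*np.pi)+2*np.pi, np.hypot(x,y)
def arc(a0,a1,n):
    s=arm.read_state(); R=Ro.from_quat(s["orientation"])
    print([R.inv().apply(grip(a)-s["position"]).round(3).tolist() for a in np.linspace(a0,a1,n+1)[1:]])
E
python3 - <<'E'
from h import *
A=np.degrees(pc[2])+90; g=grip(8.56); go([*g[:2],.283],A); go(g,A)
for m,uv in [((-.17,0,.043),(50,567)),((-.14,.013,.056),(77,512)),((-.14,-.013,.056),(108,535))]:
    print((proj("scene",W(pc,m))-[330,195])*4,uv)
E
```

```text
dp [-0.1574  0.0335 -0.0026] rot [ 0.05 -0.08  0.04] t 9.85
dp [-0.1574  0.0335  0.0457] rot [ 0.05 -0.08  0.04] t 9.85
[ 43.98718844 569.32638944] (50, 567)
[ 68.99204264 504.45760343] (77, 512)
[104.11772782 538.3786838 ] (108, 535)
```

```bash
python3 -m pendant '{"dp":[[-0.02,0.005,-0.003],[-0.045,0.012,-0.003],[-0.07,0.018,-0.003],[-0.1,0.024,-0.003],[-0.13,0.03,-0.003],[-0.15,0.033,-0.003],[-0.157,0.0335,-0.003],[-0.157,0.0335,-0.003],[-0.157,0.0335,-0.003],[-0.157,0.0335,0.01],[-0.157,0.0335,0.025],[-0.157,0.0335,0.04],[-0.157,0.0335,0.0455],[-0.157,0.0335,0.0455]],"delta_rot":[[0,0,0],[0,0,0],[0,0,0],[0,0,0],[0,0,0],[0,0,0],[0,0,0],[0,0,0],[0,0,0],[0,0,0],[0,0,0],[0,0,0],[0,0,0],[0,0,0]],"claw":[0.055,0.055,0.055,0.055,0.055,0.055,0.055,0.055,0.055,0.055,0.055,0.055,0.055,0.055]}' 25; python3 -m pendant '{"dp":[[0,0,0],[0,0,0],[0,0,0],[0,0,0],[0,0,0],[0,0,0],[0,0,0],[0,0,0]],"delta_rot":[[0,0,0],[0,0,0],[0,0,0],[0,0,0],[0,0,0],[0,0,0],[0,0,0],[0,0,0]],"claw":[0.01,0.01,0.01,0.01,0.01,0.01,0.01,0.01]}' 25; python3 -c "
from h import *
print(ang(),arm.read_state()['force']); arc(8.56,12.2,18)"
```

```text
t: 11.02
position: [0.5038, -0.2966, 0.2349]
orientation: [0.053, 0.999, 0.001, -0.001]
force: [-0.3, 0.2, 0.5]
width: 0.602
gripper_force: 0.0
t: 11.68
position: [0.5064, -0.2956, 0.2365]
orientation: [0.052, 0.999, 0.001, 0.0]
force: [-1.2, 4.6, 5.3]
width: 0.224
gripper_force: 25.0
(np.float64(8.563439920322015), np.float64(0.04562030570838795)) [-1.18912773  4.59082778  5.34649625]
[[-0.006, -0.007, 0.002], [-0.011, -0.015, 0.003], [-0.014, -0.023, 0.003], [-0.015, -0.032, 0.003], [-0.015, -0.041, 0.004], [-0.013, -0.05, 0.004], [-0.009, -0.058, 0.005], [-0.003, -0.065, 0.005], [0.004, -0.071, 0.005], [0.012, -0.076, 0.006], [0.02, -0.079, 0.006], [0.029, -0.08, 0.006], [0.038, -0.079, 0.007], [0.047, -0.076, 0.007], [0.055, -0.072, 0.008], [0.062, -0.066, 0.008], [0.068, -0.059, 0.008], [0.072, -0.051, 0.009]]
```

```bash
python3 -m pendant '{"dp":[[-0.006,-0.007,0.001],[-0.011,-0.015,0.001],[-0.014,-0.023,0.002],[-0.015,-0.032,0.002],[-0.015,-0.041,0.003],[-0.013,-0.05,0.003],[-0.009,-0.058,0.003],[-0.003,-0.065,0.004],[0.004,-0.071,0.004],[0.012,-0.076,0.005],[0.02,-0.079,0.005],[0.029,-0.08,0.005],[0.038,-0.079,0.006],[0.047,-0.076,0.006],[0.055,-0.072,0.006],[0.062,-0.066,0.007],[0.068,-0.059,0.007],[0.072,-0.051,0.008],[0.072,-0.051,0.008],[0.072,-0.051,0.008]],"delta_rot":[[0,0,0],[0,0,0],[0,0,0],[0,0,0],[0,0,0],[0,0,0],[0,0,0],[0,0,0],[0,0,0],[0,0,0],[0,0,0],[0,0,0],[0,0,0],[0,0,0],[0,0,0],[0,0,0],[0,0,0],[0,0,0],[0,0,0],[0,0,0]],"claw":[0.01,0.01,0.01,0.01,0.01,0.01,0.01,0.01,0.01,0.01,0.01,0.01,0.01,0.01,0.01,0.01,0.01,0.01,0.01,0.01]}' 25; python3 -c "
from h import *
print(ang()); arc(ang()[0],14.1,14)"
```

```text
t: 13.35
position: [0.431, -0.3405, 0.2296]
orientation: [0.052, 0.999, -0.001, 0.002]
force: [2.5, 1.8, 6.5]
width: 0.225
gripper_force: 25.0
(np.float64(12.150665669262711), np.float64(0.04434569941179244))
[[0.003, 0.006, 0.002], [0.004, 0.012, 0.002], [0.004, 0.018, 0.003], [0.004, 0.024, 0.003], [0.003, 0.03, 0.003], [0.001, 0.036, 0.003], [-0.002, 0.042, 0.004], [-0.006, 0.047, 0.004], [-0.01, 0.051, 0.004], [-0.015, 0.055, 0.004], [-0.021, 0.058, 0.005], [-0.027, 0.061, 0.005], [-0.033, 0.062, 0.005], [-0.039, 0.063, 0.006]]
```

```bash
python3 -m pendant '{"dp":[[0.003,0.006,0.0],[0.004,0.012,0.0005],[0.004,0.018,0.001],[0.004,0.024,0.001],[0.003,0.03,0.0015],[0.001,0.036,0.002],[-0.002,0.042,0.002],[-0.002,0.042,0.002]],"delta_rot":[[0,0,0],[0,0,0],[0,0,0],[0,0,0],[0,0,0],[0,0,0],[0,0,0],[0,0,0]],"claw":[0.01,0.01,0.01,0.01,0.01,0.01,0.01,0.01]}' 25; python3 -c "
from h import *
import cv2
print(ang()); arc(ang()[0],14.1,7)
im=arm.grab_frame('scene'); cv2.imwrite('pics/s5.png',cv2.resize(im[225:345,330:490],(800,600),interpolation=cv2.INTER_CUBIC))"
```

```text
t: 14.02
position: [0.4371, -0.3009, 0.2278]
orientation: [0.052, 0.999, -0.003, 0.002]
force: [1.1, -2.3, 7.6]
width: 0.224
gripper_force: 25.0
(np.float64(6.802777924933881), np.float64(0.044566448472957654))
[[-0.038, 0.023, -0.008], [-0.077, 0.001, -0.006], [-0.078, -0.044, -0.004], [-0.04, -0.067, -0.002], [-0.0, -0.046, 0.0], [0.001, -0.001, 0.002], [-0.037, 0.023, 0.004]]
```

View pics/s5.png

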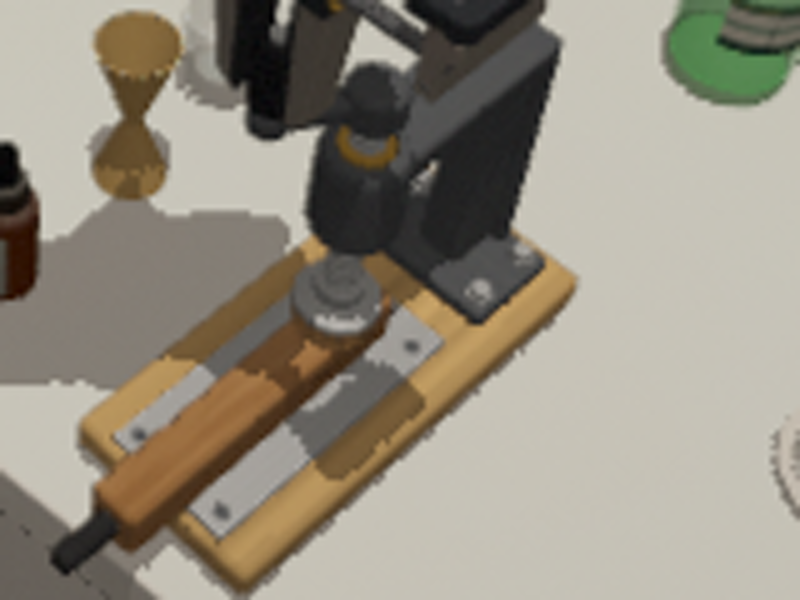

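The pad sits on the muddler at s5 (338,310), with the shaft still straight along the anvil. The crank is at 13.09 rad, so I need another radian.

```bash
python3 -c "
from h import *
arc(13.086,14.1,7)"
```

```text
[[-0.003, 0.006, 0.002], [-0.008, 0.01, 0.002], [-0.013, 0.015, 0.003], [-0.018, 0.018, 0.003], [-0.024, 0.021, 0.003], [-0.031, 0.022, 0.004], [-0.037, 0.023, 0.004]]
```

```bash
python3 -m pendant '{"dp":[[-0.003,0.006,0.0],[-0.008,0.01,0.0005],[-0.013,0.015,0.001],[-0.018,0.018,0.001],[-0.024,0.021,0.0015],[-0.031,0.0225,0.002],[-0.037,0.023,0.002],[-0.037,0.023,0.002],[-0.037,0.023,0.002]],"delta_rot":[[0,0,0],[0,0,0],[0,0,0],[0,0,0],[0,0,0],[0,0,0],[0,0,0],[0,0,0],[0,0,0]],"claw":[0.01,0.01,0.01,0.01,0.01,0.01,0.01,0.01,0.01]}' 25; python3 -c "
from h import *
print(ang()[0]+2*np.pi)"
```

```text
t: 14.82
position: [0.4754, -0.2817, 0.226]
orientation: [0.053, 0.999, -0.002, 0.002]
force: [-1.2, -0.9, 11.4]
width: 0.221
gripper_force: 25.0
14.081202065183366
```

```bash
python3 -m pendant '{"dp":[[0,0,-0.002],[0,0,-0.002],[0,0,-0.002],[0,0,-0.002],[0,0,-0.002],[0,0,-0.002],[0,0,-0.015],[0,0,-0.035],[0,0,-0.06],[0,0,-0.09],[0,0,-0.12],[0,0,-0.12],[0,0,-0.12],[0,0,-0.12]],"delta_rot":[[0,0,0],[0,0,0],[0,0,0],[0,0,0],[0,0,0],[0,0,0],[0,0,0],[0,0,0],[0,0,0],[0,0,0],[0,0,0],[0,0,0],[0,0,0],[0,0,0]],"claw":[0.05,0.05,0.05,0.05,0.05,0.05,0.05,0.05,0.05,0.05,0.05,0.05,0.05,0.05]}' 25; python3 -c "
from h import *
import cv2
im=arm.grab_frame('scene')
for a in(13.6,14.08,14.5): print(a,(proj('scene',grip(a)+[0,0,.025])-[270,195])*4)
cv2.imwrite('pics/s6.png',cv2.resize(im[195:345,270:450],(720,600),interpolation=cv2.INTER_CUBIC))"
```

```text
t: 15.98
position: [0.4744, -0.2788, 0.3434]
orientation: [0.052, 0.999, 0.0, -0.0]
force: [-0.6, -0.7, -0.6]
width: 0.543
gripper_force: 0.0
13.6 [458.03987391 113.94506884]
14.08 [476.27183539  88.57892607]
14.5 [505.28085179  75.14108355]
```

View pics/s6.png

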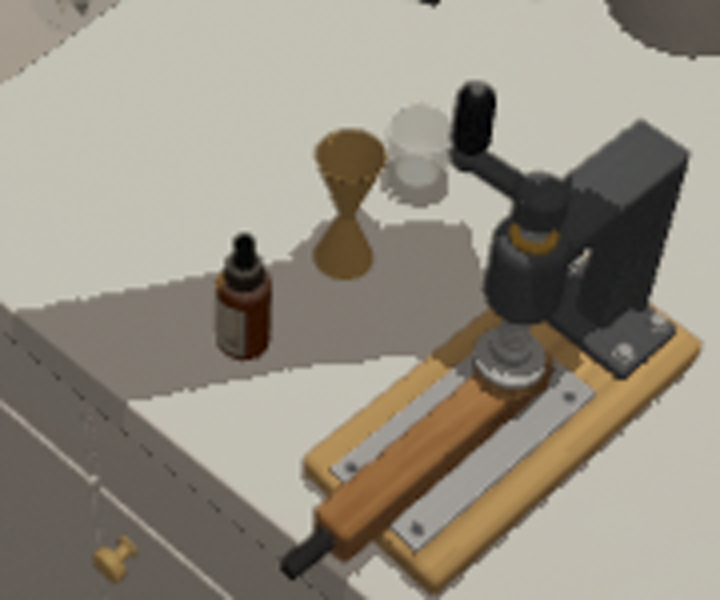

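The muddler is clamped flat, the grip top at (477,86) matches 14.08 rad, and the bystanders haven't moved. Handing in.

```bash
python3 -c "
from cell import arm
print(arm.finish_job())"
```

```text
the job is handed in; nothing more can be done
None
```

The muddler lies flat on the anvil, right way up, with the pad over the split; I wound the crank about a quarter turn past the calculated contact point (an estimated 43 N), let go, saw no movement of the glass, jigger or dropper bottle and kept clear of the lime, and handed the job in at about 16 s; no verdict came back.

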